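# Show the stock system where the large gear goes

### The arm

A 6-joint arm with a two-finger parallel gripper is mounted at the origin on the work surface. World frame = base frame: x ahead of the robot, y to its left, z up, the work surface at z = 0. Lengths are in m, angles in rad, forces in N, time in s.
With the tool pointing down it reaches from about 0.375 to 0.825 m from the base axis. Payload 5.5 kg.
Tool frame: the origin (TCP) lies midway between the tips of the shut fingers; the grasp point (between the pads) lies 19 mm behind it (robot.hold_point_z is the distance from the TCP to the grasp point, in m); z points along the fingers, y is the line along which they close (so a half turn about z gives the same grasp; the last joint's range is limited). The gripper opens to 85 mm and grips with 20 to 120 N. Pads are 22 mm wide; open, the fingers measure 114 mm over their backs; the gripper's body (76 mm by 85 mm) begins 54 mm behind the grasp point. The pads swing forward as they close: fully open they stand 13 mm farther back than shut.
Start: joints at [-1.235, 0.314, -0.047, 1.21, 0, 1.571], TCP at [0.198, -0.566, 0.231] pointing down, gripper open.
Joint ranges: [-2.67, 2.67], [-0.69, 1.73], [-1.03, 1.25], [-2.08, 2.16], [-1.42, 1.45], [-3.14, 3.14]. Speed limits (rad/s): [2.39, 2.39, 3.01, 3.14, 3.14, 3.14].

### API

Orientations are given as [roll, pitch, yaw] about the fixed x, y, z axes, in that order (R = Rz(yaw) Ry(pitch) Rx(roll)).
In Python, from plant import robot, camera, workorder, models gives the robot as it stands.
- The arm moves only by the tool apply_moves, never from a script. Its argument "commands" is a list of rows, each a list of 3 entries, a list of its own where there are three numbers: the opening, from -1 (shut) to 1 (fully open), then the shift along the world's x, y, z in cm, then the turn about the world's z in degrees. A call has 1 to 5 rows; each row shifts and turns the commanded pose from where the row before left it; what a row does not reach is not made up. A row lasts 1/8 s, in which the tool goes at most 62.5 mm and 10.7 degrees, less where a joint would pass 70% of its speed; a pose out of reach is approached as far as the arm can. A call with a gripper value outside its range is refused whole. The fingers move at their own pace and stop on an object; "grip_force" is the grip in N (left out, the last holds). Time passes only in rows, so rows that do not move let the fingers close. It gives the time, the measured TCP pose, the force, the opening and the grip force at its end, in the units of the state.
- robot.get_obs(): the state, without advancing time (a new reading comes with each control period).
- camera(name): name is "scene" or "top" or "wrist"; returns a dict with "image" (384x512x3 uint8, red, green, blue), "fx", "fy", "cx", "cy" (pixels), "k1" (the pictures are not rectified: a ray, as slopes to the right and down, at radius r is drawn at 1 + k1 r^2 times it, then the intrinsics apply), "eye" and "attitude" of the camera in the world. Camera axes: x right, y down, z forward; pixel columns grow to the right and rows downward; lengths in m; the calibration is good to about 2 mm. A picture is of the moment at which its call begins. There is no depth.
- workorder.job_done(): hands the job in; it is judged then, once.
Trained networks look in a picture, given as the dict that the camera call returned (one of the last four; its "shot" number tells which), for a name from the list of things; names that differ only in an ending like _2 or _b are one class to them, and where a whole thing is asked for, a point or a joint stands for the part that bears it (a point fixed in the world has none). Each returns a list of dicts, best first, with "score" (0 to 1); they miss things now and then, are a little off and sometimes report something else, mostly with a low value. They report only what shows in the picture. A call takes as long as a camera call.
- models.spot_in(picture, thing): "location" ([x, y, z] in m, in world coordinates, good to about 4 mm: the middle of the surface that is visible of it).
The state is a dict: "time_s": time; "joints": joint angles; "qvel": joint speeds; "joint_efforts": joint torques, N m; "ee_pos": TCP position; "orientation": TCP orientation; "contact_force": force on the tool from outside, world axes, zero at the start; "moment": the same for the moment, N m; "grip_width": finger opening in m; "grip_force": force on a finger pad.
Only numpy, scipy, OpenCV 4.12 (cv2) and the standard library are available. Lean on these libraries where they do the work, as an engineer would, in place of code of your own. Each camera call takes 0.05 s, during which the arm holds its last target. There are 200 camera calls.

### The job

Teach the stock camera where a part is kept: point at the largest of the three gears with the fingertips two or three centimetres above its middle and keep still there for two seconds, then point in the same way just above the mouth of the empty bin for two seconds, then press the larger of the two push-buttons on the console all the way down to confirm, let go of it and draw clear. Do not touch or move the gears, the bins or anything else on the bench, do not press the smaller button, and do not point close over any other gear or bin.

Things in the scene. Friction and masses are not known exactly. Their poses are not given: they have to be found in the camera images.
- gear_large: the largest of the three loose brass spur gears lying flat on the bench: 70 mm outside diameter, toothed disc 12 mm thick, round hub in the middle 21 mm across whose top is 18 mm above the bench. Origin: centre of the underside, on the gear's axis; z up. The three gears and the small motor lie in changing order in one row in front of the bins.
- gear_medium: the middle-sized of the three loose brass spur gears lying flat on the bench: 50 mm outside diameter, toothed disc 12 mm thick, round hub in the middle 15 mm across whose top is 18 mm above the bench. Origin: centre of the underside, on the gear's axis; z up. The three gears and the small motor lie in changing order in one row in front of the bins.
- gear_small: the smallest of the three loose brass spur gears lying flat on the bench: 32 mm outside diameter, toothed disc 12 mm thick, round hub in the middle 14 mm across whose top is 18 mm above the bench. Origin: centre of the underside, on the gear's axis; z up. The three gears and the small motor lie in changing order in one row in front of the bins.
- bin_empty: a loose yellow open-topped stock bin, the one with nothing in it. All three bins are alike outside: 120 mm long (x), 100 mm wide (y), rim 60 mm above the bench, walls 4 mm, the front wall (towards the robot, -x) only 35 mm high. Origin: centre of the underside; z up. The three bins stand side by side in changing order.
- bin_bolts: a loose yellow open-topped stock bin, holding steel bolts up to about 32 mm above the bench. All three bins are alike outside: 120 mm long (x), 100 mm wide (y), rim 60 mm above the bench, walls 4 mm, the front wall (towards the robot, -x) only 35 mm high. Origin: centre of the underside; z up. The three bins stand side by side in changing order.
- bin_blocks: a loose yellow open-topped stock bin, holding small grey plastic blocks up to about 34 mm above the bench. All three bins are alike outside: 120 mm long (x), 100 mm wide (y), rim 60 mm above the bench, walls 4 mm, the front wall (towards the robot, -x) only 35 mm high. Origin: centre of the underside; z up. The three bins stand side by side in changing order.
- console: grey control box fixed to the bench, 110 x 140 x 40 mm (x, y, z at yaw 0), with two black round push-buttons on its top. Origin: centre of the underside; z up.
- btn_large (a joint): the larger push-button (40 mm across): its travel in m, 0 up, 0.006 fully down; it counts as pressed beyond 0.0045. Spring-loaded, about 5 N fully down; springs back when let go.
- btn_large_top (a point): centre of the top face of the larger push-button, 62 mm above the bench; it is pressed straight down. At (-15, -30) mm in x, y from the console's origin, in the console's frame.
- btn_small (a joint): the smaller push-button (22 mm across, same height and colour): travel in m, 0 up, 0.006 fully down. Not to be pressed.
- btn_small_top (a point): centre of the top face of the smaller push-button, 70 mm from the larger one, at (-15, +40) mm in x, y in the console's frame.
- motor: bystander: small geared motor lying on the bench among the gears, 72 x 30 x 30 mm (x, y, z); origin under its middle.
- screwdriver: bystander: screwdriver with black handle, about 190 mm long, lying on the left beside the bins, pointing away from the robot.
- tape: bystander: roll of tape, 90 mm across, 24 mm high, lying flat on the left; origin at the centre of its underside.
- bottle: bystander: upright blue bottle, 60 mm across, 170 mm tall, on the left; origin at the centre of its underside.
- carton: bystander: closed cardboard box, 100 x 140 x 70 mm (x, y, z), on the right beyond the console; origin at the centre of its underside.

How it is judged:
On the way, in this order (a step that is already met when the one before it is completed fails the run):
1. the fingertips hover just above the middle of the largest gear for 1.5 s (horizontal distance between the grasp point and gear_large below 0.025 m and z of the grasp point in the frame of gear_large between 0.022 and 0.093 m), for 1.5 s.
2. the fingertips hover just above the mouth of the empty bin for 1.5 s (horizontal distance between the grasp point and bin_empty below 0.032 m and z of the grasp point in the frame of bin_empty between 0.062 and 0.137 m), for 1.5 s.
3. the larger button is pressed down (value of joint btn_large above 0.0045 m), for 0.05 s.
At the end, for the whole second after the job is handed in: Both buttons are up (under 1.5 mm of travel); every gear and bin lies flat, at rest and within 6 mm of where it began; the other things on the bench are within 15 mm of where they began and the bottle stands (value of joint each of btn_large, btn_small below 0.0015 m and distance of each of gear_large, gear_medium, gear_small, bin_empty, bin_bolts, bin_blocks from where it was at the start of the episode below 0.006 m and angle between each of gear_large, gear_medium, gear_small, bin_empty, bin_bolts, bin_blocks's own z axis and vertical below 0.1 rad and distance of each of motor, screwdriver, tape, bottle, carton from where it was at the start of the episode below 0.015 m and angle between bottle's own z axis and vertical below 0.2 rad and linear speed of each of gear_large, gear_medium, gear_small, bin_empty, bin_bolts, bin_blocks below 0.02 m/s); the robot touches nothing.
It fails at once if a gear or a bin is touched (over 0.5 N) (contact force between any of the fingers, the arm and gear_large above 0.5 N or contact force between any of the fingers, the arm and gear_medium above 0.5 N or contact force between any of the fingers, the arm and gear_small above 0.5 N or contact force between any of the fingers, the arm and bin_empty above 0.5 N or contact force between any of the fingers, the arm and bin_bolts above 0.5 N or contact force between any of the fingers, the arm and bin_blocks above 0.5 N).
It fails at once if a gear or bin is shifted or lifted by more than 6 mm (distance of any of gear_large, gear_medium, gear_small, bin_empty, bin_bolts, bin_blocks from where it was at the start of the episode above 0.006 m).
It fails at once if another thing on the bench is touched hard (over 2 N), moved more than 15 mm, or knocked over (distance of any of motor, screwdriver, tape, bottle, carton from where it was at the start of the episode above 0.015 m or contact force between any of the fingers, the arm and motor above 2 N or contact force between any of the fingers, the arm and screwdriver above 2 N or contact force between any of the fingers, the arm and tape above 2 N or contact force between any of the fingers, the arm and bottle above 2 N or contact force between any of the fingers, the arm and carton above 2 N or angle between bottle's own z axis and vertical above 0.3 rad).
It fails at once if the smaller button is pressed (value of joint btn_small above 0.003 m).
It fails at once if the fingertips come close over the middle of a wrong gear or a filled bin (within about 25 mm of its top) ((horizontal distance between the grasp point and gear_medium below 0.015 m and z of the grasp point in the frame of gear_medium between -0.1 and 0.062 m) or (horizontal distance between the grasp point and gear_small below 0.015 m and z of the grasp point in the frame of gear_small between -0.1 and 0.062 m) or (horizontal distance between the grasp point and bin_bolts below 0.02 m and z of the grasp point in the frame of bin_bolts between -0.1 and 0.104 m) or (horizontal distance between the grasp point and bin_blocks below 0.02 m and z of the grasp point in the frame of bin_blocks between -0.1 and 0.104 m)).
It also fails if it takes over 59 s, if anything falls off the work surface, if the arm or the gripper's body presses on something with over 40 N, if the wrist force passes 120 N, or if a joint passes its speed limit or range.

## Working session

There is one attempt and no reset: what is moved stays moved. The work goes in short steps, Python scripts to look and compute and a tool call to move; the robot and the scene stay as the last step left them, time stands still between calls to the robot, and variables do not carry over. Pictures are saved under pics/ and viewed, at most 10 in all, crops included, and the job is handed in when it is done.

Besides the shell and the picture viewer there is one more tool, called after "Request:" by a JSON object that holds its "name" and its "arguments", one argument or row to a line. apply_moves: Moves the arm, as the interface text tells. Its arguments: {"type":"object","properties":{"commands":{"type":"array"},"grip_force":{"type":"number"}},"required":["commands"]}

```bash
mkdir -p pics; python3 - <<'E'
from plant import robot, camera, models
import cv2, numpy as np
o=robot.get_obs(); print(o["time_s"],o["ee_pos"],o["orientation"],o["grip_width"],robot.hold_point_z)
for c in ["top","scene"]:
    p=camera(c); cv2.imwrite(f"pics/{c}1.png",cv2.cvtColor(p["image"],cv2.COLOR_RGB2BGR))
    print(c,p["eye"],p["attitude"],p["fx"],p["cx"],p["cy"],p["k1"])
    for t in ["gear_large","gear_medium","gear_small","bin_empty","bin_bolts","bin_blocks","console","btn_large_top","btn_small_top","motor","bottle","carton"]:
        print(t,[(np.round(d["location"],3).tolist(),round(d["score"],2)) for d in models.spot_in(p,t)[:3]])
E
```

```text
0.0 [ 0.19752868 -0.56595973  0.23041928] [-3.13988794e+00  3.85685176e-05  3.35827780e-01] 0.08523893119932151 0.0187
top [0.49531298 0.02482915 1.05423532] [-3.08377929  0.01811347 -1.55645284] 372.00019279938954 252.81930083942268 192.93330927507733 0.0028910833303679613
gear_large [([0.472, 0.14, 0.014], 0.9), ([0.46, -0.373, 0.062], 0.17)]
gear_medium [([0.458, -0.109, 0.013], 0.66)]
gear_small [([0.479, -0.017, 0.012], 0.47), ([0.448, 0.248, 0.03], 0.23)]
bin_empty [([0.655, -0.0, 0.003], 0.59), ([0.459, -0.37, 0.065], 0.48)]
bin_bolts [([0.631, 0.171, 0.022], 0.73)]
bin_blocks [([0.667, -0.168, 0.031], 0.69)]
console [([0.468, -0.332, 0.039], 0.58)]
btn_large_top [([0.46, -0.372, 0.063], 0.63)]
btn_small_top [([0.446, -0.301, 0.065], 0.39)]
motor [([0.444, 0.246, 0.03], 0.79)]
bottle [([0.574, 0.375, 0.116], 0.65)]
carton [([0.688, -0.362, 0.071], 0.83)]
scene [1.25955686 0.5864755  0.77141207] [-2.2331847   0.02178071  2.21805953] 379.88746680667435 251.8498223493474 192.50562823927845 -0.012574683709104575
gear_large [([0.486, -0.319, 0.041], 0.72), ([0.478, 0.145, 0.014], 0.6)]
gear_medium [([0.676, -0.161, 0.029], 0.72), ([0.463, -0.369, 0.061], 0.72), ([0.464, -0.103, 0.012], 0.49)]
gear_small [([0.487, -0.012, 0.012], 0.64)]
bin_empty []
bin_bolts [([0.633, 0.165, 0.03], 0.71), ([0.406, 0.394, 0.018], 0.22)]
bin_blocks [([0.675, -0.163, 0.031], 0.88), ([0.477, 0.146, 0.014], 0.32), ([0.707, -0.338, 0.065], 0.23)]
console [([0.486, -0.32, 0.045], 0.81)]
btn_large_top [([0.609, 0.291, 0.02], 0.75), ([0.634, 0.166, 0.028], 0.7), ([0.462, -0.366, 0.063], 0.56)]
btn_small_top []
motor [([0.458, 0.248, 0.025], 0.66)]
bottle [([0.59, 0.384, 0.089], 0.61)]
carton [([0.706, -0.335, 0.065], 0.97), ([0.634, 0.168, 0.031], 0.39)]
```

View pics/top1.png

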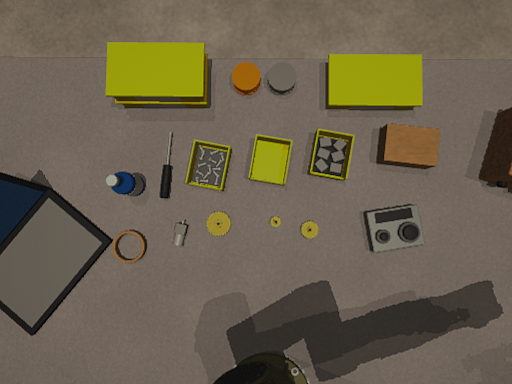

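View pics/scene1.png

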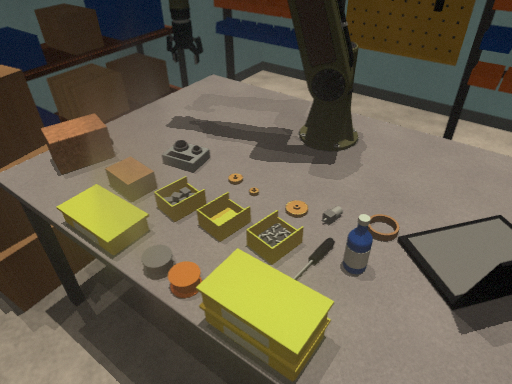

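The top view shows the large gear at (218,223), the small at (275,221) and the medium at (309,230). The bins are bolts (209,166), empty (270,160) and blocks (331,155); the big button is at (408,232) and the small one at (383,236). The scene view agrees: the middle bin is empty. I'll check these with my own back-projection.

```bash
cat > h.py <<'E'
import numpy as np, cv2
from scipy.spatial.transform import Rotation as R
def back(p,u,v,z):
    K=np.array([[p["fx"],0,p["cx"]],[0,p["fy"],p["cy"]],[0,0,1.]])
    x,y=cv2.undistortPoints(np.array([[[u,v]]],float),K,np.array([p["k1"],0,0,0]))[0,0]
    d=R.from_euler("xyz",p["attitude"]).apply([x,y,1]); e=np.array(p["eye"])
    return e+d*(z-e[2])/d[2]
E
python3 - <<'E'
from plant import camera
from h import *
p=camera("top"); im=p["image"]
hsv=cv2.cvtColor(im,cv2.COLOR_RGB2HSV)
m=cv2.inRange(hsv,(15,90,60),(40,255,255))
n,_,st,c=cv2.connectedComponentsWithStats(m)
for i in range(1,n):
    if st[i,4]>40 and 120<c[i][1]<245: print(c[i].round(1),st[i],[back(p,*c[i],z).round(3)[:2].tolist() for z in(.012,.06)])
for n_,u,v,z in [("gl",218,223,.015),("be floor",270,160,.004),("bl",408,232,.062),("bs",383,236,.062)]: print(n_,back(p,u,v,z).round(3))
cv2.imwrite("pics/top_crop.png",cv2.cvtColor(cv2.resize(im[120:260,180:440],None,fx=3,fy=3,interpolation=cv2.INTER_CUBIC),cv2.COLOR_RGB2BGR))
E
```

```text
[411.4 144.6] [ 384  123   56   43 1978] [[0.697, -0.398], [0.688, -0.379]]
[331.3 151. ] [308 128  47  53 624] [[0.676, -0.175], [0.668, -0.165]]
[270.  159.5] [ 248  134   45   51 1718] [[0.65, -0.002], [0.643, -0.001]]
[206.4 163.2] [185 139  46  52 671] [[0.638, 0.177], [0.631, 0.17]]
[218.1 223.2] [206 211  25  25 495] [[0.469, 0.141], [0.471, 0.135]]
[275.  221.3] [270 216  11  12  98] [[0.477, -0.018], [0.478, -0.016]]
[309.2 229.3] [300 221  19  18 256] [[0.456, -0.114], [0.458, -0.108]]
gl [0.47  0.14  0.015]
be floor [ 0.65  -0.003  0.004]
bl [ 0.455 -0.367  0.062]
bs [ 0.443 -0.301  0.062]
```

View pics/top_crop.png

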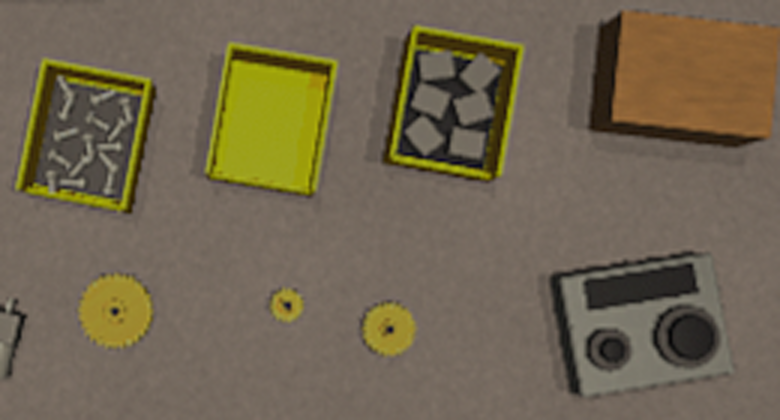

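Request:
{"name": "apply_moves", "arguments": {
  "commands": [
    [-1, [4, 4, 1], 0],
    [-1, [4, 4, 1], 0],
    [-1, [4, 4, 0], 0],
    [-1, [4, 4, 0], 0],
    [-1, [4, 4, 0], 0]
  ]
}}

```text
time_s: 1.98
ee_pos: [0.3989, -0.3652, 0.2515]
orientation: [3.141, -0.0, 0.336]
contact_force: [-0.1, -0.6, 0.3]
grip_width: 0.0002
grip_force: 0.0
```

The crop confirms it: the largest gear is the left one (crop 116,311), the middle bin is empty, and the large button is at crop (688,335), about (0.458,-0.369). The targets are gear (0.472,0.141) and bin (0.650,-0.001).

Request:
{"name": "apply_moves", "arguments": {
  "commands": [
    [-1, [1.5, 5, 0], 0],
    [-1, [1.5, 5, 0], 0],
    [-1, [1.5, 5, 0], 0],
    [-1, [1.5, 5, 0], 0],
    [-1, [1.4, 5, 0], 0]
  ]
}}

```text
time_s: 2.6
ee_pos: [0.4721, -0.1149, 0.2515]
orientation: [3.141, -0.001, 0.336]
contact_force: [0.8, 0.4, -0.3]
grip_width: -0.0
grip_force: 0.0
```

Request:
{"name": "apply_moves", "arguments": {
  "commands": [
    [-1, [0, 5, 0], 0],
    [-1, [0, 5, 0], 0],
    [-1, [0, 5, 0], 0],
    [-1, [0, 5, -1], 0],
    [-1, [0, 5, -2], 0]
  ]
}}

```text
time_s: 3.22
ee_pos: [0.4724, 0.1354, 0.222]
orientation: [3.141, -0.003, 0.336]
contact_force: [0.1, -0.5, -0.1]
grip_width: -0.0003
grip_force: 0.0
```

Request:
{"name": "apply_moves", "arguments": {
  "commands": [
    [-1, [0, 0.6, -4], 0],
    [-1, [0, 0, -4], 0],
    [-1, [0, 0, -3], 0],
    [-1, [0, 0, -1], 0],
    [-1, [0, 0, 0], 0]
  ]
}}

```text
time_s: 3.85
ee_pos: [0.4716, 0.1394, 0.1014]
orientation: [-3.142, 0.001, 0.336]
contact_force: [-0.8, -0.4, -0.0]
grip_width: -0.0003
grip_force: 0.0
```

```bash
python3 - <<'E'
from plant import camera, models
from h import *
p=camera("wrist"); cv2.imwrite("pics/wrist1.png",cv2.cvtColor(p["image"],cv2.COLOR_RGB2BGR))
print(p["eye"],p["attitude"])
print([(d["location"],d["score"]) for d in models.spot_in(p,"gear_large")[:2]])
E
```

```text
[0.53686769 0.16141281 0.24343035] [ 2.86818535e+00 -1.23650224e-03 -1.23521302e+00]
[([0.4733, 0.1433, 0.0105], 0.69)]
```

View pics/wrist1.png

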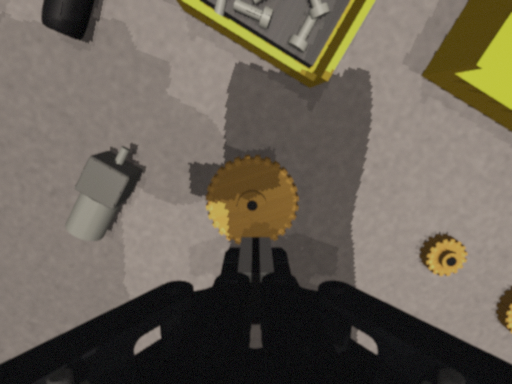

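The wrist view shows the shut fingertips (255,245) lined up with the large gear (252,200), and the network puts the gear at (0.473,0.143). I'll descend and hold.

Request:
{"name": "apply_moves", "arguments": {
  "commands": [
    [-1, [0.1, 0.2, -2], 0],
    [-1, [0, 0, -2], 0],
    [-1, [0, 0, -1.5], 0],
    [-1, [0, 0, 0], 0],
    [-1, [0, 0, 0], 0]
  ]
}}

```text
time_s: 4.58
ee_pos: [0.4733, 0.1417, 0.0471]
orientation: [3.142, -0.001, 0.336]
contact_force: [0.1, -0.8, 1.2]
grip_width: -0.0002
grip_force: 0.0
```

Request:
{"name": "apply_moves", "arguments": {
  "commands": [
    [-1, [0, 0, 0], 0],
    [-1, [0, 0, 0], 0],
    [-1, [0, 0, 0], 0],
    [-1, [0, 0, 0], 0],
    [-1, [0, 0, 0], 0]
  ]
}}

```text
time_s: 5.2
ee_pos: [0.4727, 0.1415, 0.0463]
orientation: [-3.142, 0.0, 0.336]
contact_force: [-0.7, -0.5, -0.4]
grip_width: -0.0002
grip_force: 0.0
```

Request:
{"name": "apply_moves", "arguments": {
  "commands": [
    [-1, [0, 0, 0], 0],
    [-1, [0, 0, 0], 0],
    [-1, [0, 0, 0], 0],
    [-1, [0, 0, 0], 0],
    [-1, [0, 0, 0], 0]
  ]
}}

```text
time_s: 5.82
ee_pos: [0.4727, 0.1415, 0.0463]
orientation: [-3.142, 0.0, 0.336]
contact_force: [0.2, 0.3, 0.2]
grip_width: -0.0002
grip_force: 0.0
```

Request:
{"name": "apply_moves", "arguments": {
  "commands": [
    [-1, [0, 0, 0], 0],
    [-1, [0, 0, 0], 0],
    [-1, [0, 0, 0], 0],
    [-1, [0, 0, 0], 0],
    [-1, [0, 0, 0], 0]
  ]
}}

```text
time_s: 6.45
ee_pos: [0.4727, 0.1415, 0.0463]
orientation: [-3.142, 0.0, 0.336]
contact_force: [-0.0, 1.7, -0.0]
grip_width: 0.0
grip_force: 0.0
```

Request:
{"name": "apply_moves", "arguments": {
  "commands": [
    [-1, [0, 0, 3], 0],
    [-1, [0, 0, 4], 0],
    [-1, [0, 0, 4], 0],
    [-1, [0, 0, 4], 0],
    [-1, [0, 0, 0], 0]
  ]
}}

```text
time_s: 7.08
ee_pos: [0.475, 0.1422, 0.1996]
orientation: [3.141, -0.006, 0.336]
contact_force: [0.2, 0.1, 0.3]
grip_width: -0.0001
grip_force: 0.0
```

Request:
{"name": "apply_moves", "arguments": {
  "commands": [
    [-1, [3.6, -2.8, 0], 0],
    [-1, [3.6, -2.8, 0], 0],
    [-1, [3.6, -2.8, 0], 0],
    [-1, [3.5, -2.9, 0], 0],
    [-1, [3.5, -2.9, 0], 0]
  ]
}}

```text
time_s: 7.7
ee_pos: [0.6512, -0.0015, 0.1949]
orientation: [-3.141, 0.001, 0.336]
contact_force: [0.3, 0.3, 0.9]
grip_width: -0.0001
grip_force: 0.0
```

Request:
{"name": "apply_moves", "arguments": {
  "commands": [
    [-1, [0, 0, 0], 0],
    [-1, [0, 0, -2], 0],
    [-1, [0, 0, -2], 0],
    [-1, [0, 0, -2], 0],
    [-1, [0, 0, 0], 0]
  ]
}}

```text
time_s: 8.32
ee_pos: [0.6481, 0.0002, 0.1339]
orientation: [-3.14, 0.005, 0.337]
contact_force: [-0.2, -0.0, -0.3]
grip_width: -0.0002
grip_force: 0.0
```

```bash
python3 - <<'E'
from plant import camera, models
from h import *
p=camera("wrist"); cv2.imwrite("pics/wrist2.png",cv2.cvtColor(p["image"],cv2.COLOR_RGB2BGR))
print([(d["location"],d["score"]) for d in models.spot_in(p,"bin_empty")[:2]])
E
```

```text
[([0.6528, 0.0006, 0.0031], 0.68)]
```

View pics/wrist2.png

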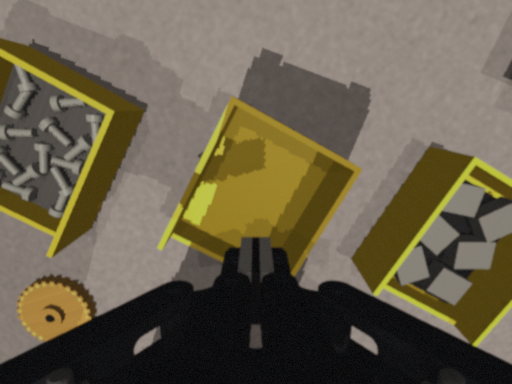

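The wrist view shows the empty bin at (260,185) with the fingertips at (255,250), closer to the camera. The network's floor centre of (0.653,0.001) matches my target.

Request:
{"name": "apply_moves", "arguments": {
  "commands": [
    [-1, [0, 0, -2], 0],
    [-1, [0, 0, -1.8], 0],
    [-1, [0, 0, -1], 0],
    [-1, [0, 0, 0], 0],
    [-1, [0, 0, 0], 0]
  ]
}}

```text
time_s: 9.05
ee_pos: [0.6511, -0.0005, 0.0889]
orientation: [3.141, -0.001, 0.336]
contact_force: [-0.1, -0.3, -0.6]
grip_width: -0.0
grip_force: 0.0
```

Request:
{"name": "apply_moves", "arguments": {
  "commands": [
    [-1, [0, 0, 0], 0],
    [-1, [0, 0, 0], 0],
    [-1, [0, 0, 0], 0],
    [-1, [0, 0, 0], 0],
    [-1, [0, 0, 0], 0]
  ]
}}

```text
time_s: 9.68
ee_pos: [0.6507, -0.0005, 0.0883]
orientation: [3.142, -0.0, 0.336]
contact_force: [0.8, 0.2, 0.7]
grip_width: -0.0001
grip_force: 0.0
```

Request:
{"name": "apply_moves", "arguments": {
  "commands": [
    [-1, [0, 0, 0], 0],
    [-1, [0, 0, 0], 0],
    [-1, [0, 0, 0], 0],
    [-1, [0, 0, 0], 0],
    [-1, [0, 0, 0], 0]
  ]
}}

```text
time_s: 10.3
ee_pos: [0.6507, -0.0005, 0.0883]
orientation: [3.142, -0.0, 0.336]
contact_force: [0.7, -0.8, -1.0]
grip_width: 0.0002
grip_force: 0.0
```

Request:
{"name": "apply_moves", "arguments": {
  "commands": [
    [-1, [0, 0, 0], 0],
    [-1, [0, 0, 0], 0],
    [-1, [0, 0, 0], 0],
    [-1, [0, 0, 0], 0],
    [-1, [0, 0, 0], 0]
  ]
}}

```text
time_s: 10.92
ee_pos: [0.6507, -0.0005, 0.0883]
orientation: [-3.142, -0.0, 0.336]
contact_force: [-0.1, 0.0, 0.5]
grip_width: 0.0001
grip_force: 0.0
```

Request:
{"name": "apply_moves", "arguments": {
  "commands": [
    [-1, [0, 0, 3], 0],
    [-1, [0, 0, 4], 0],
    [-1, [0, 0, 4], 0],
    [-1, [0, 0, 3], 0],
    [-1, [0, 0, 0], 0]
  ]
}}

```text
time_s: 11.55
ee_pos: [0.6525, -0.0005, 0.2314]
orientation: [3.14, -0.005, 0.336]
contact_force: [0.9, 0.4, -0.9]
grip_width: -0.0001
grip_force: 0.0
```

Request:
{"name": "apply_moves", "arguments": {
  "commands": [
    [-1, [-1.9, -3.7, 0], 0],
    [-1, [-1.9, -3.7, 0], 0],
    [-1, [-1.9, -3.7, 0], 0],
    [-1, [-1.9, -3.7, 0], 0],
    [-1, [-1.9, -3.7, 0], 0]
  ]
}}

```text
time_s: 12.18
ee_pos: [0.5543, -0.1864, 0.2268]
orientation: [-3.14, 0.001, 0.336]
contact_force: [0.6, -0.4, -0.1]
grip_width: 0.0002
grip_force: 0.0
```

Request:
{"name": "apply_moves", "arguments": {
  "commands": [
    [-1, [-1.9, -3.7, 0], 0],
    [-1, [-1.9, -3.7, 0], 0],
    [-1, [-1.9, -3.7, 0], 0],
    [-1, [-2, -3.6, 0], 0],
    [-1, [-2, -3.6, 0], 0]
  ]
}}

```text
time_s: 12.8
ee_pos: [0.4574, -0.3692, 0.2268]
orientation: [-3.14, 0.001, 0.336]
contact_force: [0.9, 1.0, -0.8]
grip_width: 0.0004
grip_force: 0.0
```

Request:
{"name": "apply_moves", "arguments": {
  "commands": [
    [-1, [0, 0, 0], 0],
    [-1, [0, 0, -4], 0],
    [-1, [0, 0, -4], 0],
    [-1, [0, 0, -2], 0],
    [-1, [0, 0, 0], 0]
  ]
}}

```text
time_s: 13.42
ee_pos: [0.4575, -0.3663, 0.1257]
orientation: [-3.137, 0.002, 0.337]
contact_force: [-0.2, 0.1, 0.5]
grip_width: -0.0001
grip_force: 0.0
```

```bash
python3 - <<'E'
from plant import camera, models, robot
from h import *
p=camera("wrist"); cv2.imwrite("pics/wrist3.png",cv2.cvtColor(p["image"],cv2.COLOR_RGB2BGR))
print(robot.get_obs()["ee_pos"])
for t in ["btn_large_top","btn_small_top","console"]: print(t,[(d["location"],d["score"]) for d in models.spot_in(p,t)[:2]])
E
```

```text
[ 0.45836666 -0.36724565  0.12736626]
btn_large_top [([0.4616, -0.372, 0.0643], 0.88), ([0.4478, -0.3066, 0.0641], 0.17)]
btn_small_top [([0.4439, -0.3041, 0.0653], 0.88)]
console [([0.4727, -0.338, 0.0386], 0.59)]
```

View pics/wrist3.png

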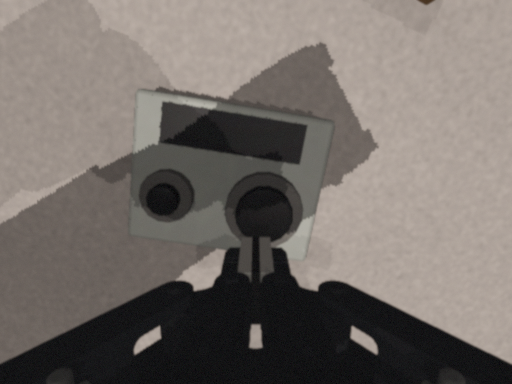

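The wrist view shows the large button at (264,213) just ahead of the fingertips (257,242), with the small one well clear at (163,199). I'll shift slightly and go down.

Request:
{"name": "apply_moves", "arguments": {
  "commands": [
    [-1, [0.2, -0.3, -2], 0],
    [-1, [0, 0, -2], 0],
    [-1, [0, 0, -1.4], 0],
    [-1, [0, 0, 0], 0],
    [-1, [0, 0, 0], 0]
  ]
}}

```text
time_s: 14.25
ee_pos: [0.4612, -0.3719, 0.0751]
orientation: [3.141, -0.001, 0.336]
contact_force: [0.9, 0.9, 0.6]
grip_width: -0.0003
grip_force: 0.0
```

Request:
{"name": "apply_moves", "arguments": {
  "commands": [
    [-1, [0, 0, -0.5], 0],
    [-1, [0, 0, -0.4], 0],
    [-1, [0, 0, -0.4], 0],
    [-1, [0, 0, -0.3], 0],
    [-1, [0, 0, 0], 0]
  ]
}}

```text
time_s: 14.88
ee_pos: [0.4607, -0.3715, 0.0584]
orientation: [3.142, -0.0, 0.336]
contact_force: [-0.6, -0.0, 4.5]
grip_width: -0.0001
grip_force: 1.7
```

Request:
{"name": "apply_moves", "arguments": {
  "commands": [
    [-1, [0, 0, -0.2], 0],
    [-1, [0, 0, -0.2], 0],
    [-1, [0, 0, 0], 0],
    [-1, [0, 0, 0], 0]
  ]
}}

```text
time_s: 15.38
ee_pos: [0.4609, -0.3716, 0.0559]
orientation: [3.141, -0.001, 0.336]
contact_force: [-4.8, 2.8, 14.8]
grip_width: -0.0001
grip_force: 7.8
```

Force rose to 14.8 N at z=0.056, well above the spring's 5 N, so the button is fully down. I'll let go and draw clear.

Request:
{"name": "apply_moves", "arguments": {
  "commands": [
    [-1, [0, 0, 1], 0],
    [-1, [0, 0, 2], 0],
    [-1, [0, 0, 4], 0],
    [-1, [0, 0, 4], 0],
    [-1, [0, 0, 4], 0]
  ]
}}

```text
time_s: 16.0
ee_pos: [0.4605, -0.3713, 0.2052]
orientation: [-3.141, 0.0, 0.336]
contact_force: [-0.1, 0.2, -0.7]
grip_width: 0.0004
grip_force: 0.0
```

Request:
{"name": "apply_moves", "arguments": {
  "commands": [
    [-1, [0, 0, 2], 0],
    [-1, [0, 0, 0], 0],
    [-1, [0, 0, 0], 0],
    [-1, [0, 0, 0], 0],
    [-1, [0, 0, 0], 0]
  ]
}}

```text
time_s: 16.62
ee_pos: [0.4603, -0.3711, 0.2233]
orientation: [-3.14, 0.001, 0.336]
contact_force: [-0.4, 0.4, -0.5]
grip_width: 0.0004
grip_force: 0.0
```

```bash
python3 - <<'E'
from plant import workorder, robot
o=robot.get_obs(); print(o["ee_pos"],o["contact_force"])
print(workorder.job_done())
E
```

```text
[ 0.46028977 -0.37115     0.22325162] [-0.39775411  0.39515909 -0.46192405]
the job is handed in; nothing more can be done
None
```

I held over the largest gear and then the empty bin for about two seconds each, pressed the larger button to its stop (14.8 N) and released it, drew clear, and handed the job in at about 17 s; no verdict was returned.

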